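# Hang the tube frame in the dryer and switch it on at the isolator

### The job

Hang the steel tube frame by its carrying bar on both hooks of the dryer stand, lowering it until both hooks carry it before you let go (do not drop it). Then switch the dryer on at the isolator: press the bar handle down and turn it clockwise from off to on, so that it comes up again locked in the on notch; never force it round while it is up and locked. Leave the other things on the bench where they are.

Things in the scene. Friction and masses are not known exactly. Their poses are not given: they have to be found in the camera images.
- frame: Loose steel tube frame: basket 60 (x) x 120 (y) x 75 (z) mm with plastic tubes fixed in it, below a flat carrying bar along y. Alike both ways round. 0.25 to 0.5 kg. Origin: centre of the underside, z up. It stands on the bench at the start.
- bar_mid (a point): Centre of the frame's carrying bar, 127 mm above the underside; axes as the frame's. The bar is 210 mm long, 10 thick (x), 14 high (z). Uprights at y = +-57 mm carry it: 100 mm is free in the middle, with 45 mm of air between bar and basket; each end stands out 45 mm past its upright.
- bar_left (a point): on the bar's centre line, 100 mm from its middle towards the frame's +y
- bar_right (a point): on the bar's centre line, 100 mm from its middle towards the frame's -y
- dryer: Fixed dryer stand: white plinth 200 x 220 mm, 30 mm high (52 at its back); two posts 280 mm high at x = +85 mm, y = +-100, joined by a rail with two J hooks reaching forward (-x). Origin: on the bench below the middle between the hooks' seats; z up, x from seats back to rail. The space between the hooks is free: the frame can come in from the front (-x), bar above the hook tips.
- hook_left (a point): Point on the BENCH straight below the left hook's seat (dryer x = 0, y = +80 mm). The seat is level, 28 mm wide inside (x = -14 to +14 mm), open upwards between a front and a rear tip that lean outwards and rise 30 mm above it. Hook wire 8 mm thick.
- hook_right (a point): The same for the right hook (dryer x = 0, y = -80 mm). Both seats are equally high, but the rail is clamped at another height each time, which is not reported: seats 180 to 235 mm above the bench, to be found by touch or sight. The clamp does not yield.
- isolator: Fixed isolator switch of the dryer: grey box 130 x 130 x 60 mm, black bar handle on top. Origin: centre of its underside; z up. Off mark (one ridge) on its top near the -x edge, on mark (two ridges) near the +y edge.
- handle_grip (a point): Grip point of the handle, on its turning axis, 100 mm above the bench when the handle is up. The bar is 70 mm long, 16 thick, top 112 mm above the bench, underside 12 mm above the box; a thinner 20 mm pointer nose stands out at one end. x axis along the bar, away from the nose; y across it.
- handle (a joint): Turn of the handle, rad, clockwise from above: 0 = off (nose to the isolator's -x), 1.4 = on (nose to about its +y), stops at both. It stays where it is left (0.03 N m friction). While up it is locked in its notch (0.08 rad play): it turns only while pressed down, and comes up by itself only in the off or on notch.
- plunger (a joint): How far the handle is pressed straight down, m: 0 = up, 0.010 = bottom. It leaves the notch after 7 mm (press 8 or more); the spring takes about 4 N at the start and 10 N at the bottom. Bar and grip point go down with it.
- media_bottle: bystander, loose: glass media bottle with a cap, 60 mm diameter, 130 mm tall; origin: centre of the underside
- tube_rack: bystander, loose: flat tube rack block, 70 x 100 x 35 mm, 11 mm of tube ends standing out at most; origin: centre of the underside
- beaker: bystander, loose: empty glass beaker, 70 mm across, 85 mm tall; origin: centre of the underside
- marker: bystander, loose: square-barrelled marker pen lying along its x axis, 110 x 13 x 13 mm; origin: centre of the underside
- tip_box: bystander, loose: closed pipette tip box, 87 x 122 x 68 mm; origin: centre of the underside
Not all that is in view belongs to the job. What is shaped like the isolator but blue is not meant. Leave any green look-alike of the frame alone.

How it is judged:
By the outcome, as a careful person would: the job done as asked, in the order asked, and still so for the second after the job is handed in, with the robot touching nothing.
It also fails if it takes over 64 s, if anything falls off the work surface, if the arm or the gripper's body presses on something with over 40 N, if the wrist force passes 120 N, or if a joint passes its speed limit or range.

### The arm

A 7-joint arm with a two-finger parallel gripper is mounted at the origin on the work surface. World frame = base frame: x ahead of the robot, y to its left, z up, the work surface at z = 0. Lengths are in m, angles in rad, forces in N, time in s.
With the tool pointing down it reaches from about 0.4 to 0.875 m from the base axis. Payload 19.3 kg.
Tool frame: the origin (TCP) lies at the very end of the fingers, on their centre line; the grasp point (between the pads) lies 19 mm behind it; z points along the fingers, y is the line along which they close (so a half turn about z gives the same grasp; the last joint's range is limited). The gripper opens to 85 mm and grips with 20 to 120 N. Pads are 22 mm wide; open, the fingers measure 114 mm over their backs; the gripper's body (76 mm by 85 mm) begins 54 mm behind the grasp point. The pads swing forward as they close: fully open they stand 13 mm farther back than shut.
Start: joints at [1.227, 0.521, -0.036, 1.599, 0.021, 1.021, -0.113], TCP at [0.169, -0.602, 0.231] pointing down, gripper open.
Joint ranges: [-2.91, 2.91], [-0.3, 2.13], [-1.5, 1.42], [0.17, 2.43], [-1.26, 4.41], [0.16, 1.93], [-2.52, 2.52]. Speed limits (rad/s): [1.89, 1.89, 2.39, 2.39, 3.01, 3.01, 3.01].

### API

Orientations are given as [roll, pitch, yaw] about the fixed x, y, z axes, in that order (R = Rz(yaw) Ry(pitch) Rx(roll)).
In Python, from workcell import bot gives the robot as it stands.
- The arm moves only by the tool jog_arm, never from a script. Its argument "motion" is a list of rows, each a list of 5 numbers: the shift along the tool's x, y, z scaled (see below), then the turn about the tool's z scaled (see below), then the opening, from 0 (shut) to 1 (fully open). A call has 1 to 12 rows; each row shifts and turns the commanded pose from where the row before left it, along the tool's axes as they then stand; what a row does not reach is not made up. The controller multiplies each number of a shift by 30 mm and each number of a turn by 0.08 rad. A row lasts 1/10 s, in which the tool goes at most 50 mm and 8.59 degrees, less where a joint would pass 70% of its speed; a pose out of reach is approached as far as the arm can. A call with a number of a shift or a turn outside -1 to 1 is refused whole. A call with a gripper value outside its range is refused whole. The fingers move at their own pace and stop on an object; "newtons" is the grip in N (left out, the last holds). Time passes only in rows, so rows that do not move let the fingers close. It gives the time, the measured TCP pose, the force, the opening and the grip force at its end, in the units of the state.
- bot.observe(): the state, without advancing time (a new reading comes with each control period).
- bot.grab_frame(name): name is "scene" or "top" or "wrist"; returns a dict with "pixels" (480x640x3 uint8, red, green, blue), "fovy" (degrees; the focal length in pixels is half the picture's height over the tangent of half this angle, whatever the lens; pixels are square), "cx", "cy" (the principal point, pixels), "rvec" (rotation vector, rad) and "tvec" (3), from world to camera coordinates, as OpenCV has them; the wrist camera has in their place "mount" (4x4, takes a point from camera to tool coordinates, whose origin is the TCP and whose axes are the flange's). Camera axes: x right, y down, z forward; pixel columns grow to the right and rows downward; lengths in m; the calibration is good to about 2 mm. A picture is of the moment at which its call begins: read the wrist's pose just before it. There is no depth.
- bot.job_done(): hands the job in; it is judged then, once.
The state is a dict: "clock": time; "qpos": joint angles; "qd": joint speeds; "joint_efforts": joint torques, N m; "position": TCP position; "tool_rot": TCP orientation; "force": force on the tool from outside, world axes, zero at the start; "moment": the same for the moment, N m; "grip_width": finger opening in m; "finger_force": force on a finger pad.
Only numpy, scipy, OpenCV 4.12 (cv2) and the standard library are available. Lean on these libraries where they do the work, as an engineer would, in place of code of your own. Each camera call takes 0.05 s, during which the arm holds its last target. There are 200 camera calls.

## Working session

There is one attempt and no reset: what is moved stays moved. The work goes in short steps, Python scripts to look and compute and a tool call to move; the robot and the scene stay as the last step left them, time stands still between calls to the robot, and variables do not carry over. Pictures are saved under pics/ and viewed, at most 10 in all, crops included, and the job is handed in when it is done.

Besides the shell and the picture viewer there is one more tool, called after "Request:" as name([rows], argument=value, ...), one row to a line, values as JSON. jog_arm: Moves the arm, as the interface text tells. Shifts and turns lie within -1 to 1; 1 stands for 30 mm of shift or 0.08 rad of turn. Its arguments: {"type":"object","properties":{"motion":{"type":"array","items":{"type":"array","items":{"type":"number"}}},"newtons":{"type":"number"}},"required":["motion"]}

```bash
mkdir -p pics; cat > h.py <<'E'
import numpy as np, cv2
from workcell import bot
from scipy.spatial.transform import Rotation as R
def grab(name,fn):
    s=bot.observe(); f=bot.grab_frame(name)
    cv2.imwrite(fn,f["pixels"][:,:,::-1]); 
    import pickle; pickle.dump((s,{k:v for k,v in f.items() if k!="pixels"}),open(fn+".pkl","wb"))
    return s,f
def load(fn):
    import pickle; return pickle.load(open(fn+".pkl","rb"))
def cam(s,f):
    K=240/np.tan(np.radians(f["fovy"])/2)
    if "rvec" in f:
        Rc=cv2.Rodrigues(np.array(f["rvec"],float))[0].T; o=-Rc@np.array(f["tvec"],float).ravel()
    else:
        M=np.array(f["mount"]); Rt=R.from_euler("xyz",s["tool_rot"]).as_matrix()
        Rc=Rt@M[:3,:3]; o=Rt@M[:3,3]+np.array(s["position"])
    return K,Rc,o
def ray(fn,u,v):
    s,f=load(fn);K,Rc,o=cam(s,f)
    d=Rc@np.array([(u-f["cx"])/K,(v-f["cy"])/K,1]); return o,d/np.linalg.norm(d)
def atz(fn,u,v,z):
    o,d=ray(fn,u,v); return o+d*(z-o[2])/d[2]
def proj(fn,p):
    s,f=load(fn);K,Rc,o=cam(s,f); c=Rc.T@(np.array(p)-o); return np.array([f["cx"]+K*c[0]/c[2],f["cy"]+K*c[1]/c[2]])
def tri(a,b):
    A=np.zeros((3,3));y=np.zeros(3)
    for o,d in (ray(*a),ray(*b)):
        P=np.eye(3)-np.outer(d,d);A+=P;y+=P@o
    return np.linalg.solve(A,y)
def crop(fn,x0,y0,w,h,k,out):
    im=cv2.imread(fn)[y0:y0+h,x0:x0+w]; cv2.imwrite(out,cv2.resize(im,None,fx=k,fy=k,interpolation=cv2.INTER_CUBIC))
E
python3 - <<'E'
from h import *
s,f=grab("top","pics/top.png"); print(s); print({k:v for k,v in f.items() if k!="pixels"})
s,f=grab("scene","pics/scene.png"); print({k:v for k,v in f.items() if k!="pixels"})
E
```

```text
{'clock': 0.0, 'qpos': array([ 1.2267905 ,  0.52204443, -0.03633332,  1.59999013,  0.02121798,
        1.02116257, -0.11279472]), 'qd': array([ 0.00183542, -0.00077599,  0.000384  , -0.00034131,  0.00053637,
       -0.00193137, -0.00071436]), 'joint_efforts': array([-5.98905142e-03, -9.27155042e+01,  1.97800756e+00, -3.69957662e+01,
        1.77996507e-02,  8.13271705e-03, -5.13724444e-05]), 'position': array([ 0.16886375, -0.60138844,  0.23071314]), 'tool_rot': array([-3.14037801e+00,  1.01644235e-04,  2.73815398e-01]), 'force': array([-0.28949266,  0.0270166 , -0.09163449]), 'moment': array([0.01661159, 0.03283998, 0.00614938]), 'finger_force': 0.0, 'grip_width': 0.0857830204861404}
{'fovy': 44.52437115279194, 'cx': 333.35073235298535, 'cy': 236.85451632410712, 'rvec': array([ 2.11590067, -2.10857005,  0.22243432]), 'tvec': array([0.0492779 , 0.4789657 , 1.52709127])}
{'fovy': 51.60981450113772, 'cx': 313.76911343700993, 'cy': 235.179444096211, 'rvec': array([ 1.01220761,  2.45877424, -1.00907628]), 'tvec': array([ 0.28798681, -0.17043421,  1.94323174])}
```

View pics/top.png

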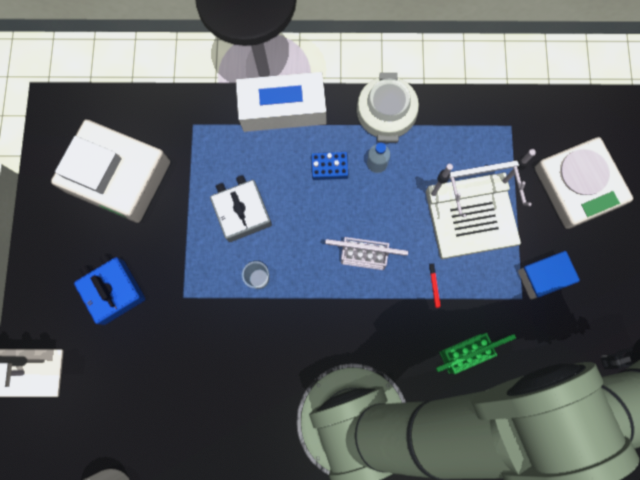

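View pics/scene.png

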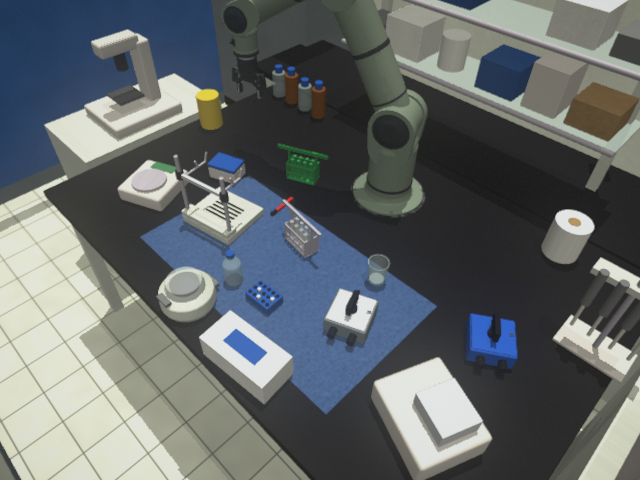

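The steel frame is at top (366,252); the look-alike at (475,353) is green, so I leave it alone. The grey/white isolator is at (240,208); the blue one at (108,290) is the decoy. The dryer is at (475,215). I'll confirm these in an enlarged composite.

```bash
python3 - <<'E'
from h import *
t=cv2.imread("pics/top.png");s=cv2.imread("pics/scene.png")
def c(im,x,y,w,h,k): return cv2.resize(im[y:y+h,x:x+w],None,fx=k,fy=k,interpolation=cv2.INTER_CUBIC)
a=c(t,415,135,133,133,3) # dryer
b=c(t,310,225,110,50,3.6363)
i=c(t,200,170,80,80,3.6)
sc=c(s,150,140,180,120,2.2)
o=np.zeros((600,800,3),np.uint8)
for im,x,y in ((a,0,0),(b,400,0),(i,400,190),):
    im=im[:600-y,:800-x]; o[y:y+im.shape[0],x:x+im.shape[1]]=im
cv2.imwrite("pics/c1.png",o)
c2=c(s,165,145,170,127,4.7); cv2.imwrite("pics/c2.png",c2)
E
```

```text
(no output)
```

View pics/c1.png

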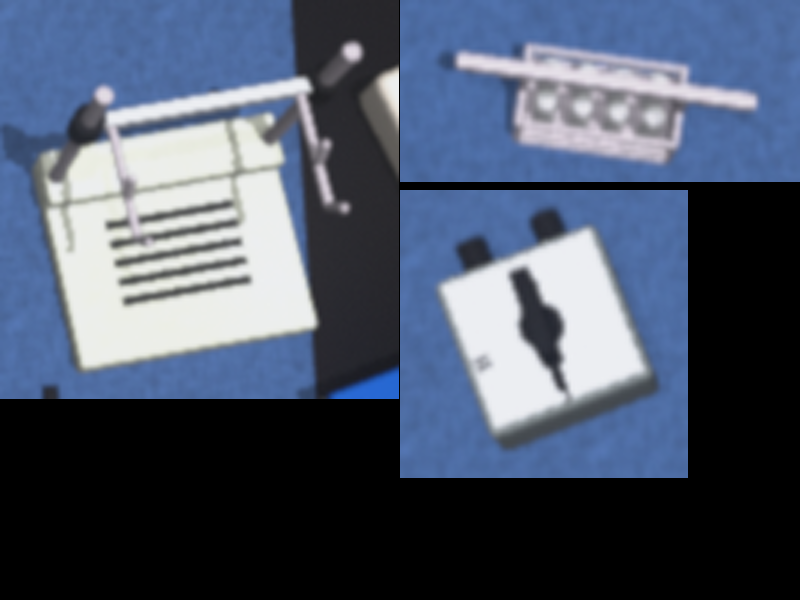

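View pics/c2.png

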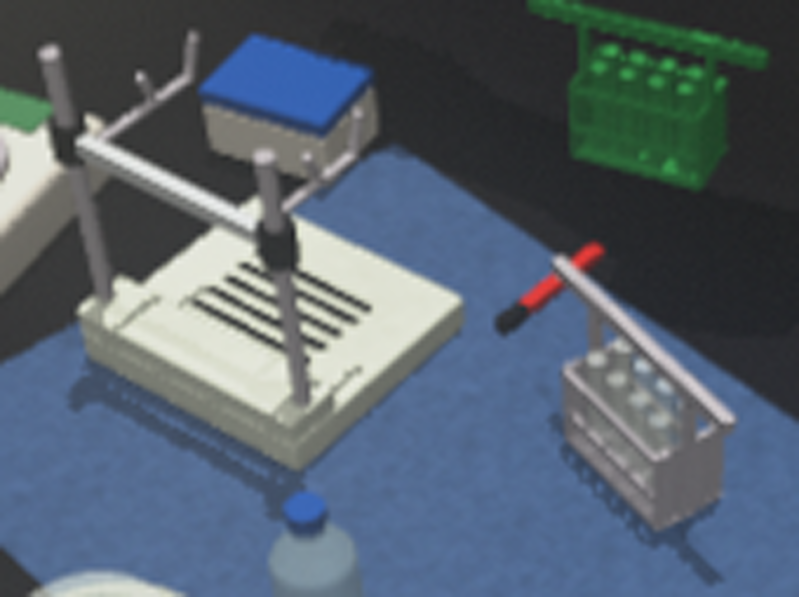

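The crops confirm it. The white/grey isolator has its nose at the off side (down in the image) and the two ridges on the left. The frame's bar ends are at top (325.4,241.5) and (408.2,253). The hook tips are visible in both views. Next is the fit.

```bash
python3 - <<'E'
from h import *
from scipy.optimize import least_squares
T="pics/top.png";S="pics/scene.png"
c1=lambda x,y:(415+x/3,135+y/3); c2=lambda x,y:(165+x/4.7,145+y/4.7)
# (local fn, file, px)
obs=[("P",1,T,c1(104,95)),("P",-1,T,c1(352,51)),("P",1,S,c2(264,155)),("P",-1,S,c2(50,50)),
("F",1,T,c1(148,241)),("F",-1,T,c1(343,208)),("F",1,S,c2(357,112)),("F",-1,S,c2(192,36)),
("B",1,T,c1(128,186)),("B",-1,T,c1(324,144)),("B",1,S,c2(307,157)),("B",-1,S,c2(141,75))]
def w(p,k,sy):
    x,y,a,h,t=p; l={"P":(.085,.1*sy,.278),"F":(-t,.08*sy,h+.03),"B":(t,.08*sy,h+.03)}[k]
    return np.array([x+np.cos(a)*l[0]-np.sin(a)*l[1],y+np.sin(a)*l[0]+np.cos(a)*l[1],l[2]])
r=lambda p:np.concatenate([proj(f,w(p,k,s))-np.array(q) for k,s,f,q in obs])
q=least_squares(r,[.6,-.3,0,.2,.02],x_scale=.01,loss="soft_l1"); print("dryer",q.x.round(4)); print(r(q.x).round(1).reshape(-1,2).tolist())
b1=(310+56/3.636,225+60/3.636);b2=(310+357/3.636,225+102/3.636)
A=atz(T,*b1,.132);B=atz(T,*b2,.132);print("bar",A,B,(A+B)/2,np.linalg.norm(A-B),"yaw",np.arctan2(A[0]-B[0],-(A[1]-B[1])))
print("bar tri",tri((T,*b1),(S,*c2(733,418))),tri((T,*b2),(S,*c2(560,262))))
cs=[(40,95),(195,38),(255,185),(95,245)]
C=np.array([atz(T,200+x/3.6,170+y/3.6,.06) for x,y in cs]);print("iso",C.mean(0),C, "yaw",np.arctan2(*(C[1]+C[0]-C[2]-C[3])[[1,0]]),np.linalg.norm(np.diff(C,axis=0),axis=1))
h=lambda x,y:atz(T,200+(x-400)/3.6,170+(y-190)/3.6,.11)
print("handle",h(518,270),h(540,327),h(568,397))
for n,u,v,z in (("bottle",379,150,.13),("rack",330,166,.035),("beaker",256,275,.085),("marker",435,285,.0065),("tip",550,275,.068)): print(n,atz(T,u,v,z).round(3))
E
```

```text
dryer [ 0.534  -0.3351  0.185   0.2009  0.0268]
[[-0.3, 0.5], [-0.5, 0.7], [-0.2, -0.2], [-0.2, 0.3], [-0.3, 0.6], [-0.5, -0.1], [-0.1, 0.7], [-0.3, 0.6], [1.3, -2.3], [0.4, 0.3], [-0.1, -0.7], [-0.3, -0.1]]
bar [0.44930887 0.07120631 0.132     ] [ 0.42021924 -0.13865615  0.132     ] [ 0.43476406 -0.03372492  0.132     ] 0.2118689714666492 yaw 3.0038574619360725
bar tri [0.44852949 0.07201055 0.13269168] [ 0.41945466 -0.13711646  0.12564492]
iso [0.55283698 0.30145939 0.06      ] [[0.58760576 0.38273278 0.06      ]
 [0.63283598 0.26742928 0.06      ]
 [0.51854638 0.21908239 0.06      ]
 [0.47235982 0.33659311 0.06      ]] yaw 0.39050244428664865 [0.12385746 0.12409486 0.12626151]
handle [0.5849833 0.3156004 0.11     ] [0.54208995 0.2979794  0.11      ] [0.4900865  0.27590722 0.11      ]
bottle [ 0.696 -0.068  0.13 ]
rack [0.684 0.061 0.035]
beaker [0.37  0.251 0.085]
marker [ 0.355 -0.226  0.006]
tip [ 0.375 -0.518  0.068]
```

Request:
jog_arm([
  [0,0,0,1,1],
])

```text
clock: 0.2
position: [0.1688, -0.6015, 0.2309]
tool_rot: [-3.141, 0.0, 0.194]
force: [-0.6, 0.7, -0.4]
grip_width: 0.0848
finger_force: 0.0
```

```bash
python3 -c "
from h import *
s=bot.observe();print(s['clock'],s['qpos'],s['position'],s['tool_rot'])"
```

```text
0.2 [ 1.21404788  0.52180448 -0.01719523  1.60060317  0.00988505  1.02009791
 -0.18333271] [ 0.16882525 -0.60151132  0.23089312] [-3.14075250e+00  1.95795767e-06  1.93502830e-01]
```

Request:
jog_arm([
  [0,0,0,-1,1],
  [0,0,0,-1,1],
  [0,0,0,-1,1],
  [0,0,0,-1,1],
  [0,0,0,-1,1],
  [0,0,0,-1,1],
  [0,0,0,-1,1],
  [0,0,0,-1,1],
  [0,0,0,-1,1],
  [0,0,0,-1,1],
  [0,0,0,-1,1],
  [0,0,0,-1,1],
])

```text
clock: 1.4
position: [0.1689, -0.6015, 0.2309]
tool_rot: [-3.141, -0.001, 1.157]
force: [-0.2, 0.5, -0.5]
grip_width: 0.0851
finger_force: 0.0
```

Request:
jog_arm([
  [0,0,0,-1,1],
  [0,0,0,-1,1],
  [0,0,0,-1,1],
  [0,0,0,-0.5,1],
  [1,0.45,0,0,1],
  [1,0.45,0,0,1],
  [1,0.45,0,0,1],
  [1,0.45,0,0,1],
  [1,0.45,0,0,1],
  [1,0.45,0,0,1],
  [1,0.45,0,0,1],
  [1,0.45,0,0,1],
])

```text
clock: 2.6
position: [0.3091, -0.3775, 0.2312]
tool_rot: [-3.141, -0.0, 1.434]
force: [0.6, -0.8, 0.5]
grip_width: 0.0854
finger_force: 0.0
```

Request:
jog_arm([
  [1,0.45,0,0,1],
  [1,0.45,0,0,1],
  [1,0.17,0,0,1],
  [1,0.17,0,0,1],
  [1,0.17,0,0,1],
  [1,0.17,0,0,1],
  [1,0.17,0,0,1],
  [1,0.17,0,0,1],
  [1,0.17,0,0,1],
  [0.5,0.17,0,0,1],
  [0,0,0,0,1],
  [0,0,0,0,1],
])

```text
clock: 3.8
position: [0.4146, -0.1059, 0.2311]
tool_rot: [-3.141, 0.0, 1.434]
force: [0.2, -0.9, 0.3]
grip_width: 0.0854
finger_force: 0.0
```

```bash
python3 - <<'E'
from h import *
s,f=grab("wrist","pics/w1.png");print(s["position"],s["tool_rot"],s["qpos"].round(2),f["mount"])
for n,p in (("A",(.4493,.0712,.132)),("B",(.4202,-.1387,.132)),("tcp",s["position"])): print(n,proj("pics/w1.png",p))
E
```

```text
[ 0.41457669 -0.10592192  0.23113461] [-3.14106975e+00  1.11711363e-04  1.43412523e+00] [ 0.6   0.25 -0.58  2.07  0.17  0.87 -0.21] [[ 2.51653300e-04 -9.44802219e-01 -3.27641121e-01  8.52137593e-02]
 [ 9.99999951e-01  2.98600501e-04 -9.29832241e-05  1.86989022e-04]
 [ 1.85684559e-04 -3.27641081e-01  9.44802248e-01 -1.42749076e-01]
 [ 0.00000000e+00  0.00000000e+00  0.00000000e+00  1.00000000e+00]]
A [342.73250275 -85.87708797]
B [337.18366893 286.11594836]
tcp [322.54942664 320.63479961]
```

View pics/w1.png

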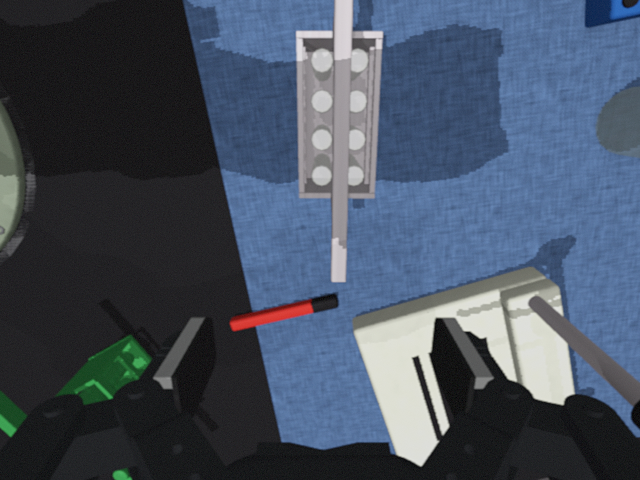

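The wrist view shows the bar's near end at (338,281), leaving the picture at (344,0), and the gripper stopped a bit short of the middle. I'll refine with this.

```bash
cat >> h.py <<'E'
def to(x,y,z,yaw=None):
    s=bot.observe();p=s["position"];Rt=R.from_euler("xyz",s["tool_rot"]).as_matrix()
    d=Rt.T@(np.array([x,y,z])-p)/.03
    print("pos",p.round(4),"yaw",round(s["tool_rot"][2],4),"F",s["force"].round(1),"units now-axes",d.round(2),"turn",None if yaw is None else round(-((yaw-s["tool_rot"][2]+np.pi)%(2*np.pi)-np.pi)/.08,2))
    if yaw is not None:
        R2=R.from_euler("xyz",[np.pi,0,yaw]).as_matrix(); print("  units after turn",(R2.T@(np.array([x,y,z])-p)/.03).round(2))
E
python3 - <<'E'
from h import *
W="pics/w1.png"
a=atz(W,338,281,.134);b=atz(W,344,2,.134);d=(b-a)/np.linalg.norm(b-a);m=a+.105*d
print(a,b,"mid",m,"yaw",np.arctan2(d[1],d[0]))
m=(m+np.array([.4348,-.0337,.13]))/2 
to(m[0],m[1],.15); print(m)
E
```

```text
[ 0.42129073 -0.13394871  0.134     ] [0.44513125 0.0314827  0.134     ] mid [ 0.43626769 -0.03002233  0.134     ] yaw 1.427670480533739
pos [ 0.4144 -0.1063  0.2311] yaw 1.4332 F [-0.7 -0.1 -0.2] units now-axes [2.56 0.36 2.7 ] turn None
[ 0.43553384 -0.03186117  0.132     ]
```

Request:
jog_arm([
  [0.85,0.12,0,0,1],
  [0.85,0.12,0,0,1],
  [0.85,0.12,0,0,1],
  [0,0,0.7,0,1],
  [0,0,0.7,0,1],
  [0,0,0.7,0,1],
  [0,0,0.7,0,1],
  [0,0,0.7,0,1],
  [0,0,0.6,0,1],
  [0,0,0,0,1],
  [0,0,0,0,1],
])

```text
clock: 4.95
position: [0.4359, -0.0319, 0.1086]
tool_rot: [-3.141, 0.0, 1.433]
force: [0.0, 0.2, 0.5]
grip_width: 0.0853
finger_force: 0.0
```

```bash
python3 - <<'E'
from h import *
to(.4355,-.0319,.108)
E
```

```text
pos [ 0.4359 -0.0319  0.1086] yaw 1.433 F [0.  0.2 0.5] units now-axes [-0.   -0.01  0.02] turn None
```

Request:
jog_arm([
  [0,0,0,0,0.5],
  [0,0,0,0,0.25],
  [0,0,0,0,0],
  [0,0,0,0,0],
  [0,0,0,0,0],
  [0,0,0,0,0],
  [0,0,0,0,0],
  [0,0,-0.2,0,0],
  [0,0,-0.4,0,0],
  [0,0,-0.4,0,0],
  [0,0,0,0,0],
  [0,0,0,0,0],
], newtons=80)

```text
clock: 6.15
position: [0.4362, -0.0316, 0.1387]
tool_rot: [3.141, 0.0, 1.433]
force: [1.3, -0.6, -4.6]
grip_width: 0.0089
finger_force: 78.5
```

Request:
jog_arm([
  [0,0,-0.7,0,0],
  [0,0,-0.8,0,0],
  [0,0,-0.8,0,0],
  [0,0,-0.8,0,0],
  [0,0,-0.8,0,0],
  [0,0,0,-0.8,0],
  [0,0,0,-0.8,0],
  [0,0,0,-0.8,0],
  [0,0,0,-0.8,0],
  [0,0,0,-0.84,0],
  [-0.8,-0.19,0,0,0],
  [-0.8,-0.19,0,0,0],
])

```text
clock: 7.35
position: [0.4334, -0.081, 0.2549]
tool_rot: [-3.141, -0.0, 1.758]
force: [0.8, -0.5, -4.4]
grip_width: 0.0087
finger_force: 78.7
```

Request:
jog_arm([
  [-0.8,-0.19,0,0,0],
  [-0.8,-0.19,0,0,0],
  [-0.8,-0.19,0,0,0],
  [-0.8,-0.19,0,0,0],
  [-0.8,-0.19,0,0,0],
  [-0.8,-0.19,0,0,0],
  [-0.8,-0.19,0,0,0],
  [-0.8,-0.19,0,0,0],
  [-0.8,-0.19,0,0,0],
  [-0.8,-0.19,0,0,0],
  [-0.8,-0.19,0,0,0],
  [0,0,0,0,0],
])

```text
clock: 8.55
position: [0.4197, -0.3547, 0.2543]
tool_rot: [-3.14, -0.0, 1.753]
force: [0.1, 0.4, -4.7]
grip_width: 0.0086
finger_force: 78.7
```

```bash
python3 - <<'E'
from h import *
to(.534,-.3351,.25,1.756)
s,f=grab("wrist","pics/w2.png")
for t in (("F",-.0268),("B",.0268)):
  for sy in (1,-1):
    a=.185;x=.534+np.cos(a)*t[1]-np.sin(a)*.08*sy;y=-.3351+np.sin(a)*t[1]+np.cos(a)*.08*sy
    print(t[0],sy,proj("pics/w2.png",(x,y,.231)))
E
```

```text
pos [ 0.4197 -0.3547  0.2543] yaw 1.7532 F [ 0.1  0.4 -4.7] units now-axes [-0.05  3.86  0.14] turn -0.03
  units after turn [-0.06  3.86  0.14]
F 1 [536.01124876 125.96010835]
F -1 [483.86358599 428.06797024]
B 1 [665.20152068 125.65912366]
B -1 [580.97690888 428.0183092 ]
```

View pics/w2.png

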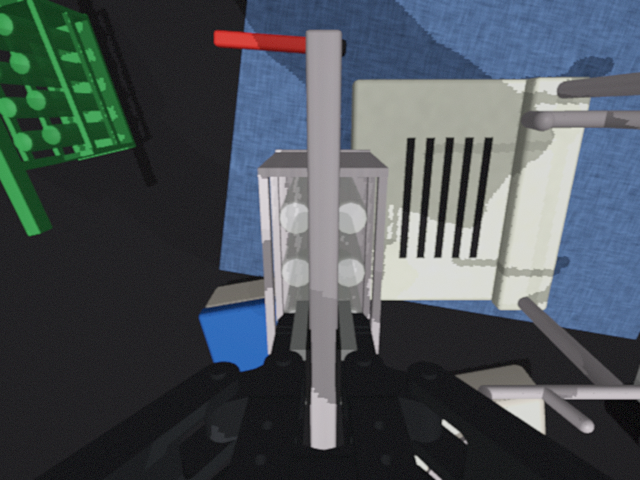

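The left front tip is at about (538,121) and the right rear tip at about (588,426). The predictions were (536,126) and (581,428), so the dryer fit is good to a few mm. Moving in above the hooks.

Request:
jog_arm([
  [0,0.64,0,0,0],
  [0,0.64,0,0,0],
  [0,0.64,0,0,0],
  [-0.05,0.64,0,0,0],
  [0,0.64,0,0,0],
  [0,0.66,0,0,0],
  [0,0,0.4,0,0],
  [0,0,0.4,0,0],
  [0,0,0,0,0],
])

```text
clock: 9.5
position: [0.5335, -0.3312, 0.229]
tool_rot: [-3.139, -0.002, 1.757]
force: [-1.3, -0.4, -4.8]
grip_width: 0.0086
finger_force: 78.7
```

```bash
python3 - <<'E'
from h import *
to(.534,-.3351,.25,1.756)
grab("scene","pics/s2.png"); grab("wrist","pics/w3.png")
a=cv2.resize(cv2.imread("pics/s2.png")[130:250,160:290],None,fx=4.6,fy=4.6,interpolation=2)[:,:420]
a=cv2.resize(cv2.imread("pics/s2.png")[135:255,165:275],None,fx=4,fy=4,interpolation=2)
b=cv2.resize(cv2.imread("pics/w3.png"),None,fx=.55,fy=.55,interpolation=3)
o=np.zeros((480,800,3),np.uint8);o[:480,:440]=a;o[:264,440:792]=b
cv2.imwrite("pics/c3.png",o)
E
```

```text
pos [ 0.5335 -0.3312  0.229 ] yaw 1.7571 F [-1.3 -0.4 -4.8] units now-axes [-0.13 -0.01 -0.7 ] turn 0.01
  units after turn [-0.13 -0.01 -0.7 ]
```

View pics/c3.png

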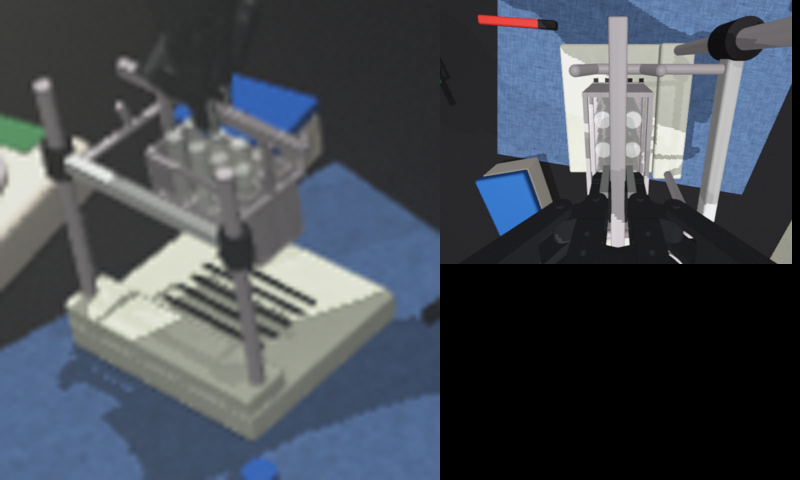

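The bar sits centred between the left hook's front tip (575,71) and rear tip (661,71) in the inset. Lowering now.

Request:
jog_arm([
  [0,0,0.3,0,0],
  [0,0,0.3,0,0],
  [0,0,0.3,0,0],
  [0,0,0.1,0,0],
  [0,0,0.1,0,0],
  [0,0,0,0,0],
])

```text
clock: 10.2
position: [0.5349, -0.3317, 0.198]
tool_rot: [-3.141, -0.0, 1.757]
force: [0.8, -0.1, -3.7]
grip_width: 0.0085
finger_force: 78.6
```

Request:
jog_arm([
  [0,0,0.1,0,0],
  [0,0,0,0,0],
])

```text
clock: 10.4
position: [0.5354, -0.3318, 0.1966]
tool_rot: [3.141, 0.001, 1.757]
force: [-5.4, 2.1, 11.5]
grip_width: 0.0087
finger_force: 81.1
```

Request:
jog_arm([
  [0,-0.1,0,0,0],
  [0,0,0,0,0],
])

```text
clock: 10.6
position: [0.533, -0.3324, 0.1967]
tool_rot: [3.139, 0.002, 1.757]
force: [-0.8, 1.7, 8.0]
grip_width: 0.009
finger_force: 80.5
```

```bash
python3 - <<'E'
from h import *
s,f=grab("wrist","pics/w4.png");print(s["position"],s["force"],s["moment"])
crop("pics/w4.png",180,80,270,200,2.9,"pics/c4.png")
E
```

```text
[ 0.53304497 -0.33235685  0.1967216 ] [-0.82219677  1.73355146  7.95179093] [0.36109741 0.05056628 0.08431931]
```

View pics/c4.png

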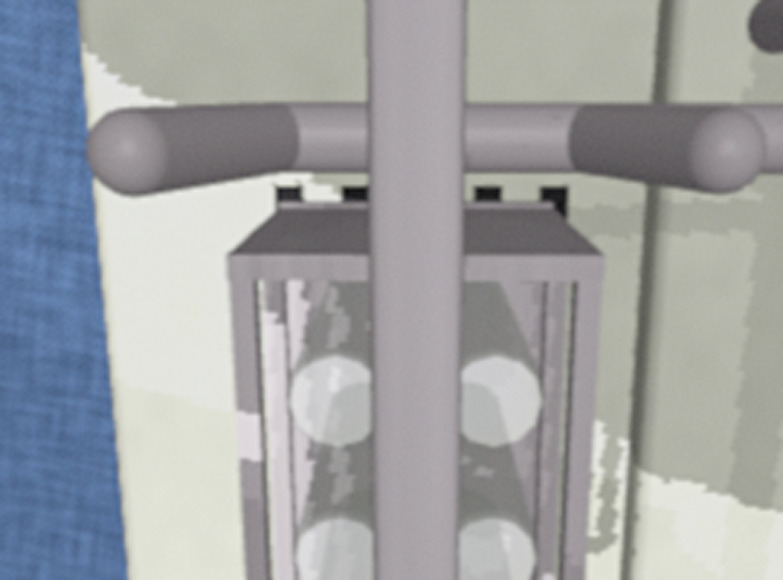

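The bar lies on the left seat, centred (bar 367–467 within seat 298–572 in the crop), and the hooks carry the weight. I'll press slightly more to check that both bear load.

Request:
jog_arm([
  [0,0.03,0.04,0,0],
  [0,0,0,0,0],
])

```text
clock: 10.85
position: [0.5332, -0.3324, 0.1965]
tool_rot: [3.141, 0.002, 1.757]
force: [-10.9, 3.9, 25.5]
grip_width: 0.0081
finger_force: 83.2
```

```bash
python3 - <<'E'
from h import *
s=bot.observe();print(s["position"],s["tool_rot"],s["force"],s["moment"])
E
```

```text
[ 0.53321117 -0.33240079  0.19645305] [3.14075927e+00 1.89850101e-03 1.75660674e+00] [-10.91302956   3.85734711  25.52251895] [ 0.92624449  2.47597874 -0.04079991]
```

Request:
jog_arm([
  [0,-0.02,-0.04,0,0],
  [0,0,0,0,0],
  [0,0,0,0,0.15],
  [0,0,0,0,0.3],
  [0,0,0,0,0.4],
  [0,0,0,0,0.4],
  [0,0,0,0,0.4],
  [0,0,0,0,0.4],
], newtons=40)

```text
clock: 11.65
position: [0.5323, -0.3322, 0.1952]
tool_rot: [-3.141, -0.0, 1.757]
force: [-0.7, 0.7, -1.0]
grip_width: 0.0343
finger_force: 0.0
```

Request:
jog_arm([
  [0,0,-0.3,0,0.4],
  [0,0,-0.6,0,0.4],
  [0,0,-0.8,0,0.4],
  [0,0,-0.8,0,0.4],
  [0,0,-0.5,0,0.4],
  [0,-0.8,0,0,0.6],
  [0,-0.9,0,0,0.6],
  [0,-0.9,0,0,0.6],
  [0,-0.9,0,0,0.6],
  [0,0,0,0,0.6],
])

```text
clock: 12.65
position: [0.4261, -0.353, 0.2857]
tool_rot: [-3.14, 0.001, 1.754]
force: [1.1, -0.9, 1.0]
grip_width: 0.0513
finger_force: 0.0
```

```bash
python3 - <<'E'
from h import *
grab("wrist","pics/w5.png"); grab("scene","pics/s5.png");grab("top","pics/t5.png")
a=cv2.resize(cv2.imread("pics/s5.png")[135:255,165:275],None,fx=3.6,fy=3.6,interpolation=2)
b=cv2.resize(cv2.imread("pics/w5.png"),None,fx=.62,fy=.62,interpolation=3)
i=cv2.resize(cv2.imread("pics/t5.png")[170:250,200:280],None,fx=3.6,fy=3.6,interpolation=2)
o=np.zeros((600,800,3),np.uint8);o[:432,:396]=a;o[:298,400:797]=b[:298];o[300:588,400:688]=i
cv2.imwrite("pics/c5.png",o)
to(.5428,.298,.2)
s=bot.observe();print(s["qpos"])
E
```

```text
pos [ 0.4296 -0.3515  0.2856] yaw 1.7571 F [0.9 0.2 0.8] units now-axes [20.58  7.72  2.85] turn None
[ 0.9629737   0.39179364 -0.51644791  1.70198684  0.21259652  1.10342043
  0.5690938 ]
```

View pics/c5.png

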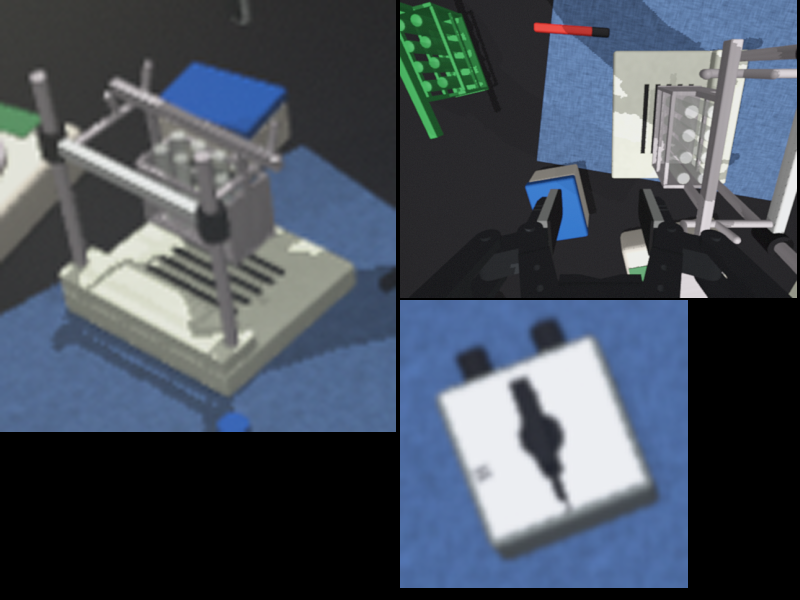

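The frame hangs on both hooks. Now to the isolator: move over it, then turn to align with the handle.

Request:
jog_arm([
  [1,0.37,0,0,0.6],
  [1,0.37,0,0,0.6],
  [1,0.37,0,0,0.6],
  [1,0.37,0,0,0.6],
  [1,0.37,0,0,0.6],
  [1,0.37,0,0,0.6],
  [1,0.37,0,0,0.6],
  [1,0.37,0,0,0.6],
  [1,0.37,0,0,0.6],
  [1,0.37,0,0,0.6],
  [1,0.37,0,0,0.6],
  [1,0.37,0,0,0.6],
])

```text
clock: 14.0
position: [0.4939, 0.029, 0.2854]
tool_rot: [3.141, -0.001, 1.758]
force: [0.6, -0.4, -1.0]
grip_width: 0.0512
finger_force: 0.0
```

Request:
jog_arm([
  [1,0.38,0,0,0.6],
  [1,0.38,0,0,0.6],
  [1,0.38,0,0,0.6],
  [1,0.38,0,0,0.6],
  [1,0.38,0,0,0.6],
  [1,0.38,0,0,0.6],
  [1,0.38,0,0,0.6],
  [0.8,0.38,0,0,0.6],
  [0,0,0,-1,0.6],
  [0,0,0,-1,0.6],
  [0,0,0,-1,0.6],
  [0,0,0,-1,0.6],
])

```text
clock: 15.2
position: [0.5396, 0.2748, 0.2851]
tool_rot: [-3.141, -0.001, 2.081]
force: [0.5, -0.4, -0.4]
grip_width: 0.0515
finger_force: 0.0
```

Request:
jog_arm([
  [0,0,0,-1,0.6],
  [0,0,0,-1,0.6],
  [0,0,0,-1,0.6],
  [0,0,0,-1,0.6],
  [0,0,0,-1,0.6],
  [0,0,0,-1,0.6],
  [0,0,0,-1,0.6],
  [0,0,0,-1,0.6],
  [0,0,0,-1,0.6],
  [0,0,0,-1,0.6],
  [0,0,0,-1,0.6],
  [0,0,0,-1,0.6],
])

```text
clock: 16.4
position: [0.5397, 0.2747, 0.2852]
tool_rot: [3.141, -0.001, 3.041]
force: [-0.0, -0.1, 0.0]
grip_width: 0.0511
finger_force: 0.0
```

```bash
python3 - <<'E'
from h import *
to(.55,.301,.22,.393+np.pi)
print(bot.observe()["qpos"].round(2))
E
```

```text
pos [0.5397 0.2747 0.2852] yaw 3.0412 F [-0.  -0.1  0. ] units now-axes [-0.26  0.91  2.17] turn -6.17
  units after turn [-0.65  0.68  2.17]
[ 0.07  0.61 -1.    1.56  0.52  1.27  0.47]
```

Request:
jog_arm([
  [0,0,0,-1,0.6],
  [0,0,0,-1,0.6],
  [0,0,0,-1,0.6],
  [0,0,0,-1,0.6],
  [0,0,0,-1,0.6],
  [0,0,0,-1,0.6],
  [-0.3,0.35,0.5,-0.15,0.6],
  [-0.35,0.33,0.5,0,0.6],
  [0,0,0.5,0,0.6],
  [0,0,0,0,0.6],
])

```text
clock: 17.4
position: [0.5494, 0.2999, 0.2382]
tool_rot: [3.141, -0.003, -2.753]
force: [-0.3, -0.5, 0.2]
grip_width: 0.0513
finger_force: 0.0
```

```bash
python3 - <<'E'
from h import *
s,f=grab("wrist","pics/w6.png");print(s["position"],s["tool_rot"],s["qpos"].round(2))
print(proj("pics/w6.png",(.55,.301,.112)))
E
```

```text
[0.54942299 0.29991193 0.23820155] [ 3.14139267e+00 -3.03134098e-03 -2.75320352e+00] [ 0.05  0.72 -1.06  1.55  0.65  1.26  0.85]
[323.3302134 231.4656355]
```

View pics/w6.png

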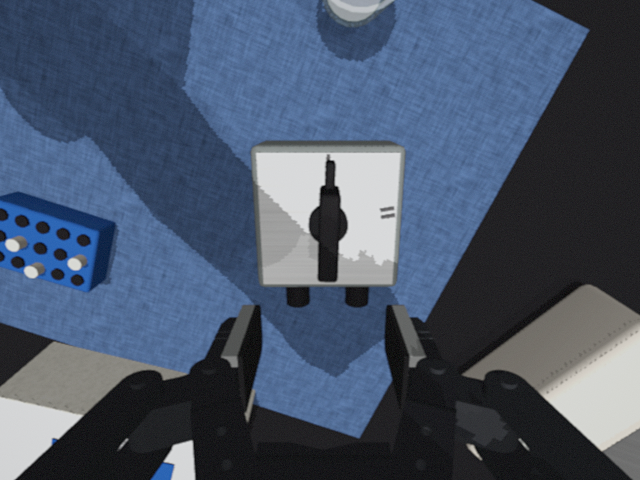

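The wrist view shows the handle bar from (330,186), nose side, to (328,281), with the nose tip at (331,155). The two-ridge mark is on the right, at (387,212). The box top corners are (255,151), (403,150), (397,285) and (262,285).

```bash
python3 - <<'E'
from h import *
W="pics/w6.png"
a=atz(W,330.5,186,.112);b=atz(W,328,281,.112);m=(a+b)/2;d=b-a
print(a,b,m,np.linalg.norm(d),np.arctan2(d[1],d[0]))
C=np.array([atz(W,u,v,.06) for u,v in ((254.5,151),(403.5,150),(397,285.5),(261.5,285.5))]);print(C,C.mean(0))
e=C[3]-C[0]+C[2]-C[1];print(np.arctan2(e[1],e[0]))
print(atz(W,387,212,.061))
to((m[0]+C.mean(0)[0])/2,(m[1]+C.mean(0)[1])/2,.081)
E
```

```text
[0.5168204  0.29289724 0.112     ] [0.58568446 0.31951833 0.112     ] [0.55125243 0.30620779 0.112     ] 0.07383048541050001 0.3688792570192054
[[0.5224104  0.22860637 0.06      ]
 [0.47529692 0.34153933 0.06      ]
 [0.58767013 0.39007501 0.06      ]
 [0.63515754 0.27414838 0.06      ]] [0.55513374 0.30859227 0.06      ]
0.3958411526951116
[0.52768141 0.35123759 0.061     ]
pos [0.5498 0.2999 0.2395] yaw -2.7536 F [ 0.9 -0.4  0.4] units now-axes [-0.21  0.19  5.28] turn None
```

Request:
jog_arm([
  [-0.14,0.16,0.5,0,0.6],
  [0,0,0.7,0,0.6],
  [0,0,0.8,0,0.6],
  [0,0,0.8,0,0.6],
  [0,0,0.8,0,0.6],
  [0,0,0.7,0,0.6],
  [0,0,0.5,0,0.6],
  [0,0,0.3,0,0.6],
  [0,0,0,0,0.6],
  [0,0,0,0,0.6],
])

```text
clock: 18.45
position: [0.5526, 0.3062, 0.088]
tool_rot: [3.141, 0.001, -2.754]
force: [0.0, -0.4, -0.0]
grip_width: 0.0513
finger_force: 0.0
```

```bash
python3 - <<'E'
from h import *
to(.552,.306,.084)
E
```

```text
pos [0.5526 0.3062 0.088 ] yaw -2.7543 F [ 0.  -0.4 -0. ] units now-axes [0.02 0.   0.13] turn None
```

Close gently first to see the lateral offset.

Request:
jog_arm([
  [0,0,0.13,0,0.4],
  [0,0,0,0,0.3],
  [0,0,0,0,0.2],
  [0,0,0,0,0.12],
  [0,0,0,0,0.1],
  [0,0,0,0,0.1],
  [0,0,0,0,0.1],
  [0,0,0,0,0.1],
], newtons=20)

```text
clock: 19.25
position: [0.5525, 0.3058, 0.0835]
tool_rot: [-3.141, 0.0, -2.754]
force: [1.3, -3.1, 4.1]
grip_width: 0.0159
finger_force: 23.0
```

```bash
python3 - <<'E'
from h import *
s=bot.observe();to(.552,.306,.084)
Rt=R.from_euler("xyz",s["tool_rot"]).as_matrix();print("tool F",Rt.T@s["force"],"M",Rt.T@s["moment"],s["grip_width"],s["finger_force"])
E
```

```text
pos [0.5525 0.3058 0.0835] yaw -2.7544 F [ 1.3 -3.1  4.1] units now-axes [ 0.01  0.01 -0.02] turn None
tool F [-0.07082778 -3.32917939 -4.13734623] M [ 0.704652   -0.2390529   0.03527921] 0.015933779801443722 23.033731877803802
```

Request:
jog_arm([
  [0,0,0,0,0],
  [0,0,0,0,0],
  [0,0,0.1,0,0],
  [0,0,0.1,0,0],
  [0,0,0.1,0,0],
  [0,0,0.02,0,0],
  [0,0,0,0,0],
  [0,0,0,0,0],
], newtons=60)

```text
clock: 20.05
position: [0.5526, 0.3058, 0.0741]
tool_rot: [-3.141, 0.0, -2.754]
force: [0.5, -3.4, 10.6]
grip_width: 0.015
finger_force: 64.1
```

Request:
jog_arm([
  [0,0,0,0.7,0],
  [0,0,0,0.7,0],
  [0,0,0,0.7,0],
  [0,0,0,0,0],
])

```text
clock: 20.45
position: [0.5524, 0.3061, 0.0743]
tool_rot: [3.141, 0.001, -2.924]
force: [1.2, -2.9, 9.5]
grip_width: 0.0151
finger_force: 64.2
```

```bash
python3 - <<'E'
from h import *
s=bot.observe();Rt=R.from_euler("xyz",s["tool_rot"]).as_matrix();print(s["position"],s["tool_rot"],"tool F",Rt.T@s["force"],"M",Rt.T@s["moment"],s["grip_width"],s["finger_force"])
E
```

```text
[0.55242868 0.30614103 0.07426482] [ 3.14140982e+00  6.37294278e-04 -2.92428933e+00] tool F [-0.51666974 -3.08853429 -9.46762975] M [ 0.68560749 -0.11483197  0.0389777 ] 0.015116650759138334 64.22485828399658
```

Request:
jog_arm([
  [0,0,0,0.9,0],
  [0,0,0,0.9,0],
  [0,0,0,0.9,0],
  [0,0,0,0.9,0],
  [0,0,0,0.9,0],
  [0,0,0,0.9,0],
  [0,0,0,0.9,0],
  [0,0,0,0.9,0],
  [0,0,0,0.9,0],
  [0,0,0,0.9,0],
  [0,0,0,0.9,0],
  [0,0,0,0,0],
])

```text
clock: 21.65
position: [0.5527, 0.3078, 0.0748]
tool_rot: [3.138, -0.0, 2.567]
force: [2.5, 4.2, 9.5]
grip_width: 0.0146
finger_force: 64.2
```

Request:
jog_arm([
  [0,0,0,0.9,0],
  [0,0,0,0.9,0],
  [0,0,0,0.9,0],
  [0,0,0,0.9,0],
  [0,0,0,0.9,0],
  [0,0,0,0.6,0],
  [0,0,0,0,0],
])

```text
clock: 22.35
position: [0.5534, 0.3085, 0.0752]
tool_rot: [3.136, -0.002, 2.16]
force: [5.9, 7.4, 9.5]
grip_width: 0.0153
finger_force: 64.1
```

```bash
python3 - <<'E'
from h import *
s=bot.observe();Rt=R.from_euler("xyz",s["tool_rot"]).as_matrix();print(s["position"],s["tool_rot"],"tool F",Rt.T@s["force"],"M",Rt.T@s["moment"],s["grip_width"],s["finger_force"],"turned",(-2.754-s["tool_rot"][2])%(2*np.pi),s["qpos"].round(2))
E
```

```text
[0.5533799  0.30847648 0.07515067] [ 3.13632248e+00 -1.93286631e-03  2.15999604e+00] tool F [ 2.87838024  9.0337651  -9.4236314 ] M [-2.1819866   0.61354226 -0.0210635 ] 0.015320136212892008 64.12347435951233 turned 1.3691892685762825 [-0.18  0.8  -0.65  1.67  0.6   0.87 -0.49]
```

Request:
jog_arm([
  [0,0,0,0.4,0],
  [0,0,0,0,0],
  [0,0,0,0,0],
])

```text
clock: 22.65
position: [0.5534, 0.3085, 0.0751]
tool_rot: [3.136, -0.002, 2.13]
force: [6.8, 7.9, 8.6]
grip_width: 0.0151
finger_force: 64.1
```

```bash
python3 - <<'E'
from h import *
s=bot.observe();Rt=R.from_euler("xyz",s["tool_rot"]).as_matrix();print(s["position"],"tool F",Rt.T@s["force"],"M",Rt.T@s["moment"],"turned",(-2.754-s["tool_rot"][2])%(2*np.pi))
E
```

```text
[0.55341538 0.30848968 0.07509966] tool F [ 3.07614284  9.95845335 -8.54174855] M [-2.24405153  0.63536833 -0.21375012] turned 1.399171310567274
```

The moment has risen to 0.2 N m, so the handle is at its on stop. I'll let it come up while still holding it.

Request:
jog_arm([
  [0,0,0,-0.15,0],
  [0,0,-0.1,0,0],
  [0,0,-0.1,0,0],
  [0,0,-0.1,0,0],
  [0,0,0,0,0],
  [0,0,0,0,0],
])

```text
clock: 23.25
position: [0.5533, 0.3085, 0.0838]
tool_rot: [3.136, -0.002, 2.142]
force: [7.5, 8.7, 3.8]
grip_width: 0.0147
finger_force: 63.7
```

```bash
python3 - <<'E'
from h import *
s=bot.observe();Rt=R.from_euler("xyz",s["tool_rot"]).as_matrix();print(s["position"],"tool F",Rt.T@s["force"],"M",Rt.T@s["moment"],"turned",(-2.754-s["tool_rot"][2])%(2*np.pi))
E
```

```text
[0.55334009 0.30849144 0.08376047] tool F [ 3.2873823  11.00588598 -3.76953832] M [-2.64707814  0.69265189 -0.04947107] turned 1.3872581665945027
```

Request:
jog_arm([
  [0,0,0,0,0.25],
  [0,0,0,0,0.4],
  [0,0,0,0,0.5],
  [0,0,0,0,0.5],
  [0,0,0,0,0.5],
  [0,0,-0.4,0,0.5],
  [0,0,-0.8,0,0.5],
  [0,0,-0.8,0,0.5],
  [0,0,-0.8,0,0.5],
  [0,0,-0.8,0,0.5],
  [0,0,-0.8,0,0.5],
  [0,0,0,0,0.5],
])

```text
clock: 24.45
position: [0.5532, 0.3068, 0.2189]
tool_rot: [3.137, 0.0, 2.141]
force: [0.3, 0.0, 0.4]
grip_width: 0.0427
finger_force: 0.0
```

```bash
python3 - <<'E'
from h import *
s,f=grab("wrist","pics/w7.png"); grab("top","pics/t7.png")
print(s["position"],s["tool_rot"],s["force"])
W="pics/w7.png"; g=f["pixels"].max(2)
# dark pixels of handle, restricted to a disc around the pivot on the box top
yy,xx=np.where(g<70)
P=np.array([atz(W,u,v,.105) for u,v in zip(xx,yy)])[:,:2]-[.5535,.3075]
r=np.hypot(*P.T); q=P[r<.062]
print(len(q),q.mean(0)); c=np.cov(q.T);w,V=np.linalg.eigh(c);d=V[:,1];pr=q@d;print(np.sqrt(w),d,pr.min(),pr.max(),"far end mean width:")
for sgn in (1,-1):
    k=q[(q@(sgn*d))>.038]; print(sgn*d,len(k))
a=cv2.imread("pics/top.png").astype(int);b=cv2.imread("pics/t7.png").astype(int)
for n,x,y in (("bottle",379,150),("rack",330,166),("beaker",256,275),("marker",435,285),("tip",550,275),("green",475,353)): print(n,np.abs(a-b)[y-12:y+12,x-12:x+12].mean().round(1))
print(np.abs(a-b)[150:260,425:540].mean().round(1))
t=cv2.imread("pics/t7.png")[170:250,200:280]; s5=cv2.imread("pics/t5.png")[170:250,200:280]
E
```

```text
[0.55318693 0.30684404 0.21885822] [3.13673787e+00 8.64372417e-05 2.14100274e+00] [0.28260877 0.03116835 0.38514738]
3215 [0.00266775 0.00769653]
[0.01568522 0.0236553 ] [-0.80296975  0.59601979] -0.04341242911058399 0.05335873884034767 far end mean width:
[-0.80296975  0.59601979] 224
[ 0.80296975 -0.59601979] 72
bottle 0.4
rack 2.1
beaker 0.5
marker 0.6
tip 0.6
green 12.5
10.4
```

```bash
python3 - <<'E'
from h import *
im=cv2.imread("pics/w7.png").max(2)
for x in np.arange(.07,-.071,-.005):
    print("".join((lambda v:"#" if v<60 else "+" if v<120 else ".")(im[tuple(np.clip(proj("pics/w7.png",(.5535+x,.3075+y,.108))[::-1].round().astype(int),0,[479,639]))]) for y in np.arange(.07,-.071,-.0025)))
E
```

```text
++++++++++++++++++++###+++++.......++++####..............
+++++++++++++++++#######++++++++....+###.................
+++++++++++++++++########+++++++++++.....................
+++++++++++++++++########+++++......++...................
++####++++++++++++#####+++...........+++++...............
#######+++++++++++++.................++++++++............
########++++++++......................+++++++++++........
+#######+++............................+++++++++++++.....
++#+++..................................++++++++++++++++.
+.....................................#+.++++++++++++++++
..................................+#####+.+++++++++++++++
...............................###########+++++++++++++++
........................+++.###########+...++++++++++++++
....................+###############+.......+++++++++++++
...................##############+...........++++++++++++
+.................+############...............++++++++###
++..............##############+................++++++++++
.+............###############..................++++++++++
.++.........+#######+...........................+++++++++
..++.....+####...................................++++++++
...++....##+......................................+++++++
....++...........................................++++++++
.....++........................................++++++++++
.....++.......................+...............+++++++++++
......++.......................+.....+..........+++++++++
.......++.......................+.................+++++++
........++.......................................++++++++
.........++...........+..........................++++++++
..........+.......................................+++++++
```

```bash
python3 -c "
from h import *
a=cv2.imread('pics/s5.png').astype(int);grab('scene','pics/s7.png');b=cv2.imread('pics/s7.png').astype(int)
print(np.abs(a-b)[165:205,200:245].mean()); print(bot.job_done())"
```

```text
6.930370370370371
the job is handed in; nothing more can be done
None
```

The frame hangs on both hooks, and the isolator is turned to on with its handle back up in the on notch; I handed the job in at about 24.5 s, and no verdict came back.

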